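# Level the gravel in the water-wheel tray

## Robot

A 7-joint arm with a two-finger parallel gripper is mounted at the origin on the work surface. World frame = base frame: x ahead of the robot, y to its left, z up, the work surface at z = 0. Lengths are in mm, angles in rad, forces in N, time in s.
With the tool pointing down it reaches from about 350 to 900 mm from the base axis. Payload 8.1 kg.
Tool frame: the origin (TCP) lies midway between the tips of the shut fingers; the grasp point (between the pads) lies behind it (ctrl.hold_point_z is the z of the grasp point in the tool frame, in mm); z points along the fingers, y is the line along which they close (so a half turn about z gives the same grasp; the last joint's range is limited). The gripper opens to 85 mm and grips with 20 to 120 N. Pads are 22 mm wide; open, the fingers measure 114 mm over their backs; the gripper's body (76 mm by 85 mm) begins 54 mm behind the grasp point. The pads swing forward as they close: fully open they stand 13 mm farther back than shut.
Start: joints at [1.214, 0.434, 0.025, 1.573, -0.012, 1.134, -0.075], TCP at [156.903, -604.999, 205.623] pointing down, gripper open.
Joint ranges: [-2.62, 2.62], [-0.44, 2.09], [-1.27, 1.32], [0.08, 2.57], [-1.32, 4.46], [0.12, 2], [-2.74, 2.74]. Speed limits (rad/s): [2.22, 2.22, 3.01, 3.01, 3.14, 3.14, 3.14].

## Interface

Orientations are given as a unit quaternion [w, x, y, z].
In Python, from station import ctrl gives the robot as it stands.
- The arm moves only by the shell command python3 -m pendant 'ROWS'. ROWS is text: rows parted by semicolons, each of 7 numbers parted by spaces: the shift along the world's x, y, z in units of 0.025 m (1.0 is 0.025 m), then the turn, a rotation vector about the world's x, y, z in units of 4 degrees (1.0 is 4 degrees), then the opening, from 0 (shut) to 1 (fully open). In form: tx ty tz wx wy wz hand; .... A call has 1 to 8 rows; each row shifts and turns the commanded pose from where the row before left it; what a row does not reach is not made up. A row lasts 1/8 s, in which the tool goes at most 62.5 mm and 10.7 degrees, less where a joint would pass 70% of its speed; a pose out of reach is approached as far as the arm can. A call with a number of a shift or a turn outside -1 to 1 is refused whole. A call with a gripper value outside its range is refused whole. The fingers move at their own pace and stop on an object; the grip force is fixed at half the most. Time passes only in rows, so rows that do not move let the fingers close. It gives the time, the measured TCP pose, the force, the opening and the grip force at its end, in the units of the state.
- ctrl.get_obs(): the state, without advancing time (a new reading comes with each control period).
- ctrl.read_camera(name): name is "side" or "top"; returns (picture, depth): 400x640x3 uint8, red, green, blue; 400x640 float32, mm along the optical axis (not along the pixel's ray), 0 where there is no reading.
- ctrl.get_calibration(name): a dict with "fx", "fy", "cx", "cy" (pixels), "R" (3x3) and "t" (3): a world point X has camera coordinates R X + t. Camera axes: x right, y down, z forward; pixel columns grow to the right and rows downward; lengths in mm; the calibration is good to about 2 mm. A picture is of the moment at which its call begins. get_calibration takes no time and is no camera call.
- ctrl.hand_in(): hands the job in; it is judged then, once.
Trained networks look in the newest picture that a camera, given by its name, has taken for a name from the list of things; names that differ only in an ending like _2 or _b are one class to them, and where a whole thing is asked for, a point or a joint stands for the part that bears it (a point fixed in the world has none). Each returns a list of dicts, best first, with "conf" (0 to 1); they miss things now and then, are a little off and sometimes report something else, mostly with a low value. They report only what shows in the picture. A call takes as long as a camera call.
- ctrl.boxes_of(camera, query): "position" ([x, y, z] in mm, in the coordinates of the camera as it stood for that picture, good to about 4 mm: the middle of the surface that is visible of it).
- ctrl.spot_point(camera, query): "position" ([x, y, z] in mm, in the coordinates of the camera as it stood for that picture, good to about 4 mm: a listed point, or the origin of a listed thing).
The state is a dict: "time": time; "joints": joint angles; "qvel": joint speeds; "effort": joint torques, N m; "tool_pos": TCP position; "ee_rot": TCP orientation; "contact_force": force on the tool from outside, world axes, zero at the start; "ft_torque": the same for the moment, N m; "gripper_width": finger opening in mm; "finger_force": force on a finger pad.
Only numpy, scipy, OpenCV 4.12 (cv2) and the standard library are available. Lean on these libraries where they do the work, as an engineer would, in place of code of your own. Each camera call takes 0.05 s, during which the arm holds its last target. There are 200 camera calls.

## Task

Take the rake from its stand and spread the eight gravel stones bunched at one end of the wooden water-wheel tray into an even single layer: at least two stones in each third of the tray's length, every stone lying flat on the bed. Touch the stones only with the rake; carry the stroke right into the empty far third with the tines riding lightly on the springy, sloping screen, pressing with only a few newtons, never 10. Then hang the rake back upright in its stand; leave the other things where they are.

Things in the scene. Friction and masses are not known exactly. Their poses are not given: they have to be found in the camera images.
- tray: Open wooden tray fixed to the table: 124 x 290 mm outside, walls 10 mm thick, inside 104 (its x, across) x 270 mm (its y, along), rim 64 mm above the table. Origin: centre of its underside, on the table; z up. Its bed is a perforated metal screen in two leaves covering the whole inside (see bed_hinge). The thirds of its length meet at y = -45 and +45 mm; the stones start at the -y end.
- bed_hinge (a point): Midway across the tray where the bed's two leaves meet, 36 mm above the table, at y = -25 mm of the tray; the tray's axes. The near leaf (-y side) is level at this height. The far leaf slopes from here by an unknown angle, up to 0.1 rad either way (not shown by these axes): at the +y wall it may be 16 mm higher or lower. Pressed, the whole bed gives straight down like a spring, about 5 N per mm.
- rake_grip (a point): Centre of the rake's upright wooden handle, 40 (x) x 22 (y, the way to grip it) x 60 mm tall; 94 mm straight above the tine tips. Below the handle a head bar 116 x 16 x 14 mm along x, its underside 50 mm above the tips, carries one row of six steel tines pointing down, 6 mm thick, 15 mm apart, row 81 mm wide. It rakes along its y. z up. About 0.16 kg.
- rake_tips (a point): The middle of the row of tine tips, the lowest point of the rake; same axes as rake_grip.
- stand: Wooden stand fixed to the table: base 140 x 60 x 8 mm, two posts at x = +-51 mm (14 mm wide) whose tops, 60 mm high, carry the ends of the rake's head bar, tines hanging between. Lips 10 mm tall before and behind leave 24 mm for the 16 mm bar. Origin: centre of the underside, on the table; the bar lies along x. With the rake home its tips are 10 mm above the table over the origin.
- stone0_c (a point): Centre, half-way up, of stone 1 of 8: a loose grey seven-sided gravel stone, flat below and bluntly pointed above, 26 to 28 mm across and 15 mm tall, about 30 g; z is up as it lies now. At the start all eight lie in three rough rows in the third of the bed at the tray's -y end.
- stone1_c (a point): Centre, half-way up, of stone 2 of 8: a loose grey seven-sided gravel stone, flat below and bluntly pointed above, 26 to 28 mm across and 15 mm tall, about 30 g; z is up as it lies now. At the start all eight lie in three rough rows in the third of the bed at the tray's -y end.
- stone2_c (a point): Centre, half-way up, of stone 3 of 8: a loose grey seven-sided gravel stone, flat below and bluntly pointed above, 26 to 28 mm across and 15 mm tall, about 30 g; z is up as it lies now. At the start all eight lie in three rough rows in the third of the bed at the tray's -y end.
- stone3_c (a point): Centre, half-way up, of stone 4 of 8: a loose grey seven-sided gravel stone, flat below and bluntly pointed above, 26 to 28 mm across and 15 mm tall, about 30 g; z is up as it lies now. At the start all eight lie in three rough rows in the third of the bed at the tray's -y end.
- stone4_c (a point): Centre, half-way up, of stone 5 of 8: a loose grey seven-sided gravel stone, flat below and bluntly pointed above, 26 to 28 mm across and 15 mm tall, about 30 g; z is up as it lies now. At the start all eight lie in three rough rows in the third of the bed at the tray's -y end.
- stone5_c (a point): Centre, half-way up, of stone 6 of 8: a loose grey seven-sided gravel stone, flat below and bluntly pointed above, 26 to 28 mm across and 15 mm tall, about 30 g; z is up as it lies now. At the start all eight lie in three rough rows in the third of the bed at the tray's -y end.
- stone6_c (a point): Centre, half-way up, of stone 7 of 8: a loose grey seven-sided gravel stone, flat below and bluntly pointed above, 26 to 28 mm across and 15 mm tall, about 30 g; z is up as it lies now. At the start all eight lie in three rough rows in the third of the bed at the tray's -y end.
- stone7_c (a point): Centre, half-way up, of stone 8 of 8: a loose grey seven-sided gravel stone, flat below and bluntly pointed above, 26 to 28 mm across and 15 mm tall, about 30 g; z is up as it lies now. At the start all eight lie in three rough rows in the third of the bed at the tray's -y end.
- beaker: A bystander to leave alone: the clear glass beaker, 64 mm across, 75 mm tall; origin on the table under it.
- weight: A bystander to leave alone: the brass weight with a knob, 36 mm across, 48 mm tall; origin on the table under it.
- screwdriver: A bystander to leave alone: the screwdriver lying on the table, handle and blade along its x.
- motor: A bystander to leave alone: the small white motor on its bracket, 50 x 30 mm, 47 mm tall; origin on the table under it.
- block: A bystander to leave alone: the wooden block, 60 x 35 mm, 25 mm tall; origin on the table under it.

How it is judged:
By the outcome, as a careful person would: the job done as asked, in the order asked, and still so for the second after the job is handed in, with the robot touching nothing.
It also fails if it takes over 72 s, if anything falls off the work surface, if the arm or the gripper's body presses on something with over 40 N, if the wrist force passes 120 N, or if a joint passes its speed limit or range.

## Working session

There is one attempt and no reset: what is moved stays moved. The work goes in short steps, Python scripts to look and compute and a shell command to move; the robot and the scene stay as the last step left them, time stands still between calls to the robot, and variables do not carry over. Pictures are saved under pics/ and viewed, at most 10 in all, crops included, and the job is handed in when it is done.

```bash
mkdir -p pics; ls; cat > h.py <<'E'
import numpy as np, cv2
from station import ctrl
def w(cam,p):
    c=ctrl.get_calibration(cam); return np.array(c["R"]).T@(np.array(p)-np.array(c["t"]))
def spot(cam,q,n=1):
    r=ctrl.spot_point(cam,q)
    return [(np.round(w(cam,d["position"])).astype(int).tolist(),round(d["conf"],2)) for d in r[:n]]
def cloud(cam,dep):
    c=ctrl.get_calibration(cam); v,u=np.mgrid[:400,:640]
    P=np.stack([(u-c["cx"])/c["fx"]*dep,(v-c["cy"])/c["fy"]*dep,dep],-1)-np.array(c["t"])
    return P@np.array(c["R"])
def snap(cam,name):
    im,d=ctrl.read_camera(cam); cv2.imwrite(f"pics/{name}.png",im[:,:,::-1]); return im,d
E
python3 - <<'E'
from h import *
for c in("top","side"):
    im,d=snap(c,c+"0"); np.save(c+"0.npy",d)
    for q in("tray","bed_hinge","rake_grip","rake_tips","stand","stone0_c","beaker","weight","motor","block","screwdriver"):
        print(c,q,spot(c,q,8 if q=="stone0_c" else 1))
o=ctrl.get_obs(); print(o["time"],o["tool_pos"],o["ee_rot"],o["contact_force"],ctrl.hold_point_z,o["gripper_width"])
E
```

```text
pics
top tray [([511, -29, 0], 0.78)]
top bed_hinge [([509, -61, 40], 0.6)]
top rake_grip [([497, -376, 105], 0.73)]
top rake_tips [([496, -379, 0], 0.26)]
top stand [([496, -377, 2], 0.7)]
top stone0_c [([468, -147, 45], 0.68), ([393, 234, -2], 0.4)]
top beaker [([472, 361, 1], 0.67)]
top weight [([536, -117, 41], 0.16)]
top motor [([693, -254, -2], 0.61)]
top block [([395, 234, 1], 0.73)]
top screwdriver [([404, -233, -1], 0.74)]
side tray [([509, -31, -3], 0.63)]
side bed_hinge [([507, -57, 37], 0.82)]
side rake_grip [([495, -375, 104], 0.94)]
side rake_tips [([495, -381, 15], 0.86)]
side stand [([495, -376, -2], 0.93)]
side stone0_c [([465, -144, 44], 0.63), ([524, -77, 42], 0.35)]
side beaker [([472, 362, -3], 0.96)]
side weight [([715, 266, -3], 0.58)]
side motor [([691, -256, 0], 0.71)]
side block [([395, 234, 4], 0.77)]
side screwdriver [([404, -228, -3], 0.5)]
1.2 [ 156.92970407 -605.00428645  205.61743916] [1.51115806e-05 9.91965724e-01 1.26506922e-01 9.08858339e-06] [ 0.0737694  -0.06389546  0.57591465] -18.700000000000003 85.38798710467192
```

View pics/top0.png

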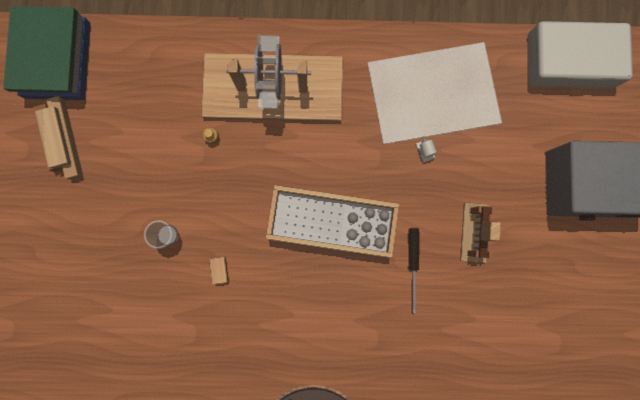

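View pics/side0.png

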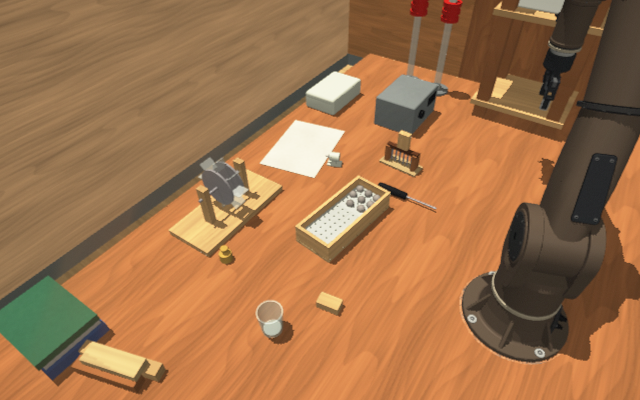

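```bash
python3 - <<'E'
from h import *
d=np.load("top0.npy");P=cloud("top",d);ok=d>0
X,Y,Z=P[...,0],P[...,1],P[...,2]
def rect(m,n):
    q=P[m&ok][:,:2].astype(np.float32)
    r=cv2.minAreaRect(q);print(n,len(q),np.round(r[0],1),np.round(r[1],1),round(r[2],1),np.round(np.median(P[m&ok],0),1),np.round(np.percentile(P[m&ok][:,2],[5,50,95]),1))
    return r
near=(abs(X-510)<110)&(abs(Y+30)<190)
rect(near&(Z>58)&(Z<70),"rim")
nr=(abs(X-496)<90)&(abs(Y+377)<70)
rect(nr&(Z>110)&(Z<145),"handle");rect(nr&(Z>65)&(Z<85),"bar");rect(nr&(Z>4)&(Z<15),"base")
E
```

```text
rim 1552 [513.7 -32.3] [290.4 124.4] 82.8 [513.8 -33.4  63.8] [60.5 63.8 67.1]
handle 255 [ 497.  -376.2] [23.6 40.1] 84.5 [ 496.  -372.6  133. ] [115.  133.  136.3]
bar 383 [ 496.9 -377.9] [ 35.7 115.8] 86.3 [ 494.9 -373.6   73.1] [66.5 73.1 79.1]
base 917 [ 497.5 -377.9] [137.4 176.3] 90.0 [ 494.8 -364.2    7.7] [ 4.3  7.7 11.7]
```

The top view shows the tray at pixels (270–397, 188–255), stones at its right (-y) end in rows of 2, 3 and 3. The rake in its stand is at (478, 233). The side view agrees with this. Next I'll measure slope, stones and rake yaw.

```bash
cat >> h.py <<'E'
TC=np.array([513.7,-32.3]);TY=np.radians(-7.2)
def R2(a): return np.array([[np.cos(a),-np.sin(a)],[np.sin(a),np.cos(a)]])
def totray(xy): return (np.asarray(xy)-TC)@R2(TY)
def fromtray(p): return np.asarray(p)@R2(TY).T+TC
def bedz(y,s): return 36+np.maximum(y+25,0)*s
def stones(im,d,s,show=None):
    P=cloud("top",d); xy=totray(P[...,:2]); z=P[...,2]
    # resample on tray grid at 1 mm
    c=ctrl.get_calibration("top"); gy,gx=np.meshgrid(np.arange(-135,135.5,.5),np.arange(-52,52.5,.5))
    W=np.c_[fromtray(np.c_[gx.ravel(),gy.ravel()]),(bedz(gy.ravel(),s)+8)]
    C=W@np.array(c["R"]).T+np.array(c["t"])
    u=(C[:,0]/C[:,2]*c["fx"]+c["cx"]).reshape(gx.shape).astype(np.float32);v=(C[:,1]/C[:,2]*c["fy"]+c["cy"]).reshape(gx.shape).astype(np.float32)
    img=cv2.remap(im,u,v,cv2.INTER_CUBIC); dz=cv2.remap((z-bedz(xy[...,1],s)).astype(np.float32),u,v,cv2.INTER_LINEAR)
    if show: cv2.imwrite(show,cv2.resize(np.vstack([img[:,:,::-1],cv2.applyColorMap(np.clip(dz*12,0,255).astype(np.uint8),2)]),None,fx=1.4,fy=1.4))
    m=(dz>4)&(abs(gx)<51); n,l,st,ce=cv2.connectedComponentsWithStats(m.astype(np.uint8))
    return [(np.round([gx[l==i].mean(),gy[l==i].mean()],1).tolist(),int(st[i,4]/4),round(float(dz[l==i].max()),1)) for i in range(1,n) if st[i,4]>200]
E
python3 - <<'E'
from h import *
d=np.load("top0.npy");im=cv2.imread("pics/top0.png")[:,:,::-1].copy();P=cloud("top",d)
t=totray(P[...,:2]);z=P[...,2];m=(abs(t[...,0])<38)&(t[...,1]>-20)&(t[...,1]<118)&(d>0)
print(np.polyfit(t[m][:,1]+25,z[m],1))
for a in range(-10,120,26):
    k=m&(abs(t[...,1]-a)<13);print(a,np.median(z[k]))
print(stones(im,d,np.polyfit(t[m][:,1]+25,z[m],1)[0],"pics/st0.png"))
# rake yaw by bar top pixels incl. handle
k=(abs(P[...,0]-496)<75)&(abs(P[...,1]+377)<25)&(z>68)&(z<85)
q=P[k];print(len(q),q[:,:2].mean(0),np.degrees(np.arctan(np.polyfit(q[:,0],q[:,1],1)[0])),np.ptp(q[:,0]))
k=(abs(P[...,0]-496)<75)&(abs(P[...,1]+377)<45)&(z>120)
q=P[k];print(len(q),q[:,:2].mean(0),cv2.minAreaRect(q[:,:2].astype(np.float32)))
E
```

```text
[2.59442948e-02 3.58877995e+01]
-10 36.33172880452781
16 36.98048547789712
42 37.560317256520804
68 38.53744974147884
94 39.04925227867844
[([-0.9, -134.7], 108, 13.5), ([-35.2, -80.9], 505, 17.7), ([-32.4, -116.0], 509, 16.7), ([-23.2, -49.7], 537, 990.4), ([-0.7, -80.6], 488, 1059.0), ([-0.1, -116.2], 491, 1093.0), ([15.7, -45.7], 499, 960.6), ([32.7, -117.2], 450, 993.6), ([33.5, -83.4], 451, 961.2)]
341 [ 498.34400891 -375.20375612] -4.177881010047063 115.35422122844068
227 [ 496.41934906 -374.31060369] ((497.0353088378906, -376.1701354980469), (23.581787109375, 40.02456283569336), 84.53422546386719)
```

```bash
python3 -m pendant '1 1 0 0 0 -1 1;1 1 0 0 0 -1 1;1 1 0 0 0 -1 1;1 1 0 0 0 -1 1;1 1 0 0 0 -0.7 1;1 1 0 0 0 0 1;1 1 0 0 0 0 1;1 1 0 0 0 0 1'
```

```text
time: 2.2
tool_pos: [357.7, -404.2, 205.8]
ee_rot: [0.0, 0.999, -0.037, 0.0]
contact_force: [1.4, -0.8, -0.2]
gripper_width: 85.5
finger_force: 0.0
```

View pics/st0.png

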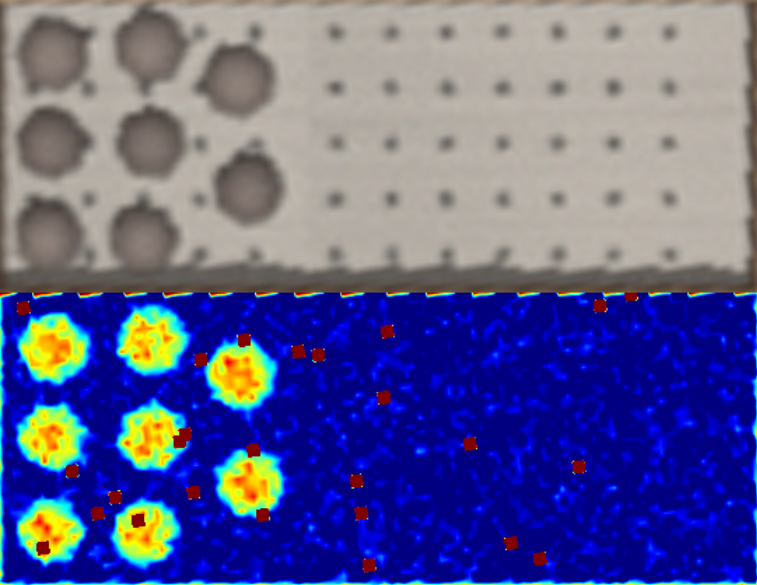

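Slope is about +0.026, and tray coordinates of the stones are clear: row A at y≈-48 (2), B at -82 (3), C at -116 (3). Now to the rake.

```bash
python3 -m pendant '1 0.2 0 0 0 0 1;1 0.2 0 0 0 0 1;1 0.2 0 0 0 0 1;1 0.2 0 0 0 0 1;1 0.2 -0.5 0 0 0 1;0.57 0.12 -1 0 0 0 1;0 0 -1 0 0 0 1;0 0 -1 0 0 0 1'; python3 -m pendant '0 0 -0.8 0 0 0 1;0 0 -0.41 0 0 0 1;0 0 0 0 0 0 1;0 0 0 0 0 0 1'
```

```text
time: 3.2
tool_pos: [496.6, -376.5, 116.2]
ee_rot: [-0.0, 0.999, -0.037, -0.0]
contact_force: [0.4, 0.1, -0.3]
gripper_width: 85.6
finger_force: 0.0
time: 3.7
tool_pos: [496.7, -377.3, 88.5]
ee_rot: [0.0, 0.999, -0.037, 0.0]
contact_force: [-0.2, 0.5, 0.3]
gripper_width: 85.3
finger_force: 0.0
```

```bash
python3 -m pendant '0 0 0 0 0 0 0;0 0 0 0 0 0 0;0 0 0 0 0 0 0;0 0 0 0 0 0 0;0 0 0 0 0 0 0;0 0 0 0 0 0 0;0 0 0 0 0 0 0;0 0 0 0 0 0 0'; python3 -m pendant '0 0 0.4 0 0 0 0;0 0 1 0 0 0 0;0 0 1 0 0 0 0;0 0 1 0 0 0 0;0 0 1 0 0 0 0;0 0 0 0 0 0 0;0 0 0 0 0 0 0'; python3 - <<'E'
from h import *
im,d=snap("side","lift"); o=ctrl.get_obs();print(o["tool_pos"],o["ee_rot"],o["contact_force"],o["ft_torque"])
print(spot("side","rake_tips"),spot("side","rake_grip"))
P=cloud("top",snap("top","liftt")[1])
x0,y0=o["tool_pos"][:2]
k=(abs(P[...,0]-x0)<75)&(abs(P[...,1]-y0)<40)&(P[...,2]>150)&(P[...,2]<185)
q=P[k];print(len(q),np.round(q.min(0)),np.round(q.max(0)))
c=im[100:220,330:480];cv2.imwrite("pics/liftc.png",cv2.resize(c[:,:,::-1],None,fx=4,fy=4))
E
```

```text
time: 4.7
tool_pos: [496.4, -377.2, 88.3]
ee_rot: [0.0, 0.999, -0.037, 0.0]
contact_force: [0.1, 1.1, 5.0]
gripper_width: 20.7
finger_force: 59.7
time: 5.58
tool_pos: [495.6, -376.6, 197.0]
ee_rot: [-0.0, 0.999, -0.037, -0.001]
contact_force: [-0.6, 0.4, -2.4]
gripper_width: 20.6
finger_force: 59.0
[ 495.4700389  -376.53026777  196.69238375] [-5.07735575e-04  9.99308282e-01 -3.71745146e-02 -8.69510973e-04] [-0.63590222  0.23220222 -2.01278454] [-0.00184789 -0.04901343  0.03997878]
[([498, -375, 120], 0.84)] [([494, -374, 214], 0.61)]
373 [ 438. -389.  150.] [ 554. -364.  185.]
```

View pics/liftc.png

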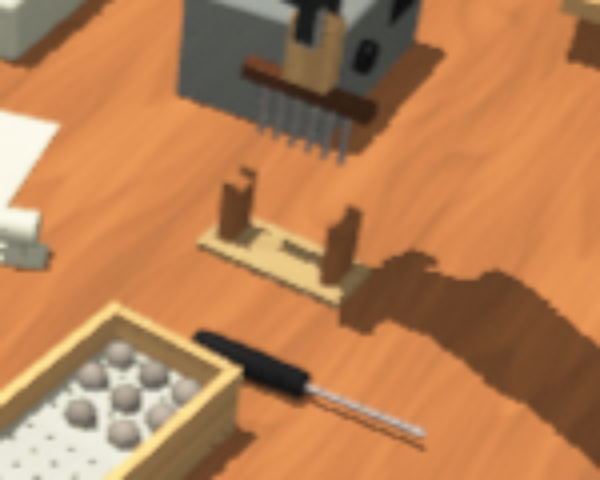

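The rake hangs upright in the gripper, free of the stand. Now I'll move it over the gap between rows A and B.

```bash
python3 -m pendant '0.08 1 0 0 0 -0.74 0;0.08 1 0 0 0 0 0;0.08 1 0 0 0 0 0;0.08 1 0 0 0 0 0;0.08 1 0 0 0 0 0;0.08 1 0 0 0 0 0;0.08 1 0 0 0 0 0;0.1 1 0 0 0 0 0'; python3 -m pendant '0 1 0 0 0 0 0;0 1 -0.5 0 0 0 0;0 0.8 -0.7 0 0 0 0;0 0.39 -0.5 0 0 0 0;0 0 0 0 0 0 0;0 0 0 0 0 0 0;0 0 0 0 0 0 0'; python3 - <<'E'
from h import *
o=ctrl.get_obs();print(o["tool_pos"],o["ee_rot"],o["contact_force"],o["ft_torque"],totray(o["tool_pos"][:2]))
im,d=snap("side","ab");print(spot("side","rake_tips"))
cv2.imwrite("pics/abc.png",cv2.resize(im[150:270,280:430,::-1],None,fx=4,fy=4,interpolation=cv2.INTER_CUBIC))
E
```

```text
time: 6.78
tool_pos: [512.4, -176.1, 197.4]
ee_rot: [-0.0, 0.998, -0.063, -0.0]
contact_force: [0.4, -1.1, -2.1]
gripper_width: 20.5
finger_force: 58.9
time: 7.65
tool_pos: [513.1, -98.3, 155.9]
ee_rot: [0.0, 0.998, -0.064, 0.001]
contact_force: [-0.3, 0.2, -0.9]
gripper_width: 20.9
finger_force: 58.9
[513.06865592 -98.26673141 155.93621439] [ 2.15877781e-04  9.97970492e-01 -6.36755739e-02  5.22243603e-04] [-0.25246787  0.17217314 -0.85425893] [ 0.01888665 -0.02875395  0.01122968] [  7.64145801 -65.52569242]
[([512, -99, 77], 0.79)]
```

View pics/abc.png

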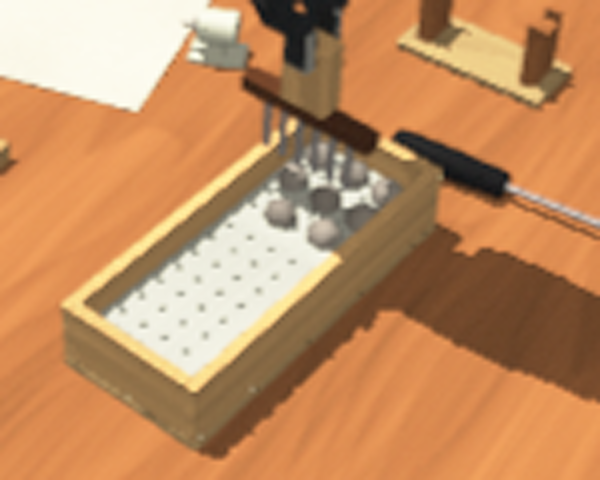

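```bash
python3 -m pendant '-0.02 0.05 -0.5 0 0 0 0;0 0 -0.4 0 0 0 0;0 0 -0.2 0 0 0 0;0 0 0 0 0 0 0;0 0 0 0 0 0 0'; python3 -m pendant '0 0 -0.05 0 0 0 0;0 0 -0.05 0 0 0 0;0 0 0 0 0 0 0';python3 -m pendant '0 0 -0.05 0 0 0 0;0 0 -0.05 0 0 0 0;0 0 0 0 0 0 0'
```

```text
time: 8.38
tool_pos: [512.3, -96.0, 128.0]
ee_rot: [0.0, 0.998, -0.063, 0.0]
contact_force: [0.2, -0.3, -1.4]
gripper_width: 20.8
finger_force: 58.9
time: 8.75
tool_pos: [512.1, -96.0, 125.3]
ee_rot: [0.0, 0.998, -0.063, -0.0]
contact_force: [0.3, -0.9, -1.4]
gripper_width: 20.7
finger_force: 58.9
time: 9.12
tool_pos: [512.1, -96.0, 122.7]
ee_rot: [0.0, 0.998, -0.063, -0.0]
contact_force: [-0.7, -0.5, -1.0]
gripper_width: 20.4
finger_force: 58.9
```

```bash
python3 -m pendant '0 0 -0.08 0 0 0 0;0 0 -0.08 0 0 0 0;0 0 0 0 0 0 0'; python3 -m pendant '0 0 -0.06 0 0 0 0;0 0 0 0 0 0 0;0 0 0 0 0 0 0';python3 -m pendant '0 0 -0.06 0 0 0 0;0 0 0 0 0 0 0;0 0 0 0 0 0 0'
```

```text
time: 9.5
tool_pos: [512.0, -96.0, 118.7]
ee_rot: [0.0, 0.998, -0.063, -0.0]
contact_force: [-0.7, 0.5, -1.7]
gripper_width: 20.7
finger_force: 59.0
time: 9.88
tool_pos: [512.1, -96.0, 117.4]
ee_rot: [0.0, 0.998, -0.063, -0.0]
contact_force: [-0.2, -0.5, -1.3]
gripper_width: 20.8
finger_force: 59.0
time: 10.25
tool_pos: [512.2, -95.9, 115.9]
ee_rot: [-0.0, 0.998, -0.063, -0.0]
contact_force: [-0.3, 0.1, -1.0]
gripper_width: 20.9
finger_force: 59.0
```

```bash
for i in 1; do python3 -m pendant '0 0 -0.03 0 0 0 0;0 0 0 0 0 0 0;0 0 0 0 0 0 0'; done; python3 -m pendant '0 0 -0.03 0 0 0 0;0 0 0 0 0 0 0;0 0 0 0 0 0 0'; python3 -m pendant '0 0 -0.02 0 0 0 0;0 0 0 0 0 0 0;0 0 0 0 0 0 0'
```

```text
time: 10.62
tool_pos: [512.1, -96.0, 115.1]
ee_rot: [-0.0, 0.998, -0.063, -0.0]
contact_force: [0.0, 0.1, -1.5]
gripper_width: 20.7
finger_force: 59.0
time: 11.0
tool_pos: [512.1, -96.0, 114.3]
ee_rot: [0.0, 0.998, -0.063, -0.0]
contact_force: [-0.1, -0.3, -1.5]
gripper_width: 21.0
finger_force: 59.0
time: 11.38
tool_pos: [512.2, -96.0, 113.9]
ee_rot: [0.0, 0.998, -0.063, 0.0]
contact_force: [0.0, 0.3, -0.6]
gripper_width: 20.8
finger_force: 59.0
```

```bash
python3 -m pendant '0 0 -0.02 0 0 0 0;0 0 0 0 0 0 0;0 0 0 0 0 0 0'; python3 -m pendant '0 0 0 0 0 0 0;0 0 0 0 0 0 0'
```

```text
time: 11.75
tool_pos: [512.2, -96.0, 113.5]
ee_rot: [0.0, 0.998, -0.063, 0.0]
contact_force: [-0.1, 0.3, 0.4]
gripper_width: 20.6
finger_force: 59.2
time: 12.0
tool_pos: [512.2, -96.0, 113.4]
ee_rot: [0.0, 0.998, -0.063, 0.0]
contact_force: [-0.1, -0.2, 0.7]
gripper_width: 20.6
finger_force: 59.3
```

Contact at about 2 N. Starting the stroke in short pieces, following the slope.

```bash
python3 -m pendant '0.025 0.2 0 0 0 0 0;0.025 0.2 0 0 0 0 0;0.025 0.2 0 0 0 0 0;0.025 0.2 0 0 0 0 0;0.025 0.2 0 0 0 0 0'; python3 -m pendant '0.025 0.2 0 0 0 0 0;0.025 0.2 0 0 0 0 0;0.025 0.2 0.004 0 0 0 0;0.025 0.2 0.005 0 0 0 0'; python3 -m pendant '0.025 0.2 0.005 0 0 0 0;0.025 0.2 0.005 0 0 0 0;0.025 0.2 0.005 0 0 0 0;0.025 0.2 0.005 0 0 0 0'
```

```text
time: 12.62
tool_pos: [515.3, -70.6, 113.4]
ee_rot: [0.0, 0.998, -0.063, 0.0]
contact_force: [0.1, -1.2, 0.7]
gripper_width: 20.4
finger_force: 59.3
time: 13.12
tool_pos: [517.8, -50.7, 113.6]
ee_rot: [0.0, 0.998, -0.063, -0.0]
contact_force: [-0.3, -2.1, 0.8]
gripper_width: 21.0
finger_force: 59.3
time: 13.62
tool_pos: [520.3, -30.7, 114.1]
ee_rot: [0.0, 0.998, -0.063, -0.0]
contact_force: [-0.7, -1.8, 0.6]
gripper_width: 20.8
finger_force: 59.3
```

```bash
python3 -m pendant '0.025 0.2 0.0055 0 0 0 0;0.025 0.2 0.0055 0 0 0 0;0.025 0.2 0.0055 0 0 0 0;0.025 0.2 0.0055 0 0 0 0;0.025 0.2 0.0055 0 0 0 0'; python3 -m pendant '0.025 0.2 0.0055 0 0 0 0;0.025 0.2 0.0055 0 0 0 0;0.025 0.2 0.0055 0 0 0 0;0.025 0.2 0.0055 0 0 0 0;0.025 0.2 0.0055 0 0 0 0';python3 -m pendant '0.025 0.2 0.0055 0 0 0 0;0.025 0.2 0.0055 0 0 0 0;0.025 0.2 0.0055 0 0 0 0;0.025 0.2 0.0055 0 0 0 0;0 0 0 0 0 0 0'
```

```text
time: 14.25
tool_pos: [523.4, -5.7, 114.8]
ee_rot: [0.0, 0.998, -0.063, -0.0]
contact_force: [-0.3, -1.9, 1.3]
gripper_width: 21.1
finger_force: 59.3
time: 14.88
tool_pos: [526.5, 19.4, 115.5]
ee_rot: [-0.0, 0.998, -0.063, -0.0]
contact_force: [-0.2, -2.5, 0.4]
gripper_width: 20.8
finger_force: 59.2
time: 15.5
tool_pos: [529.1, 40.0, 116.0]
ee_rot: [-0.0, 0.998, -0.063, 0.0]
contact_force: [1.0, 0.5, -0.1]
gripper_width: 20.9
finger_force: 59.2
```

```bash
python3 -m pendant '-0.01 -0.12 0 0 0 0 0;0 0 0.5 0 0 0 0;0 0 1 0 0 0 0;0 0 0.2 0 0 0 0;0 0 0 0 0 0 0;0 0 0 0 0 0 0'; python3 - <<'E'
from h import *
o=ctrl.get_obs();print(o["tool_pos"],o["contact_force"],totray(o["tool_pos"][:2]))
im,d=snap("top","mid");print(stones(im,d,.027,"pics/st1.png"))
E
```

```text
time: 16.25
tool_pos: [528.2, 35.9, 157.8]
ee_rot: [0.0, 0.998, -0.063, -0.001]
contact_force: [0.0, -0.0, -1.6]
gripper_width: 20.7
finger_force: 59.0
[528.19756151  35.85715297 157.79219768] [ 0.04102085 -0.02630061 -1.57079561] [ 5.84088753 69.43673972]
[([-0.0, -134.6], 121, 12.9), ([-1.7, 51.8], 16875, 1077.5), ([-35.1, -80.7], 526, 17.4), ([-32.3, -115.8], 504, 992.0), ([-0.2, -80.8], 503, 1024.7), ([-0.6, -116.5], 483, 19.3), ([32.4, -117.0], 451, 19.2), ([33.8, -83.4], 455, 18.3)]
```

View pics/st1.png

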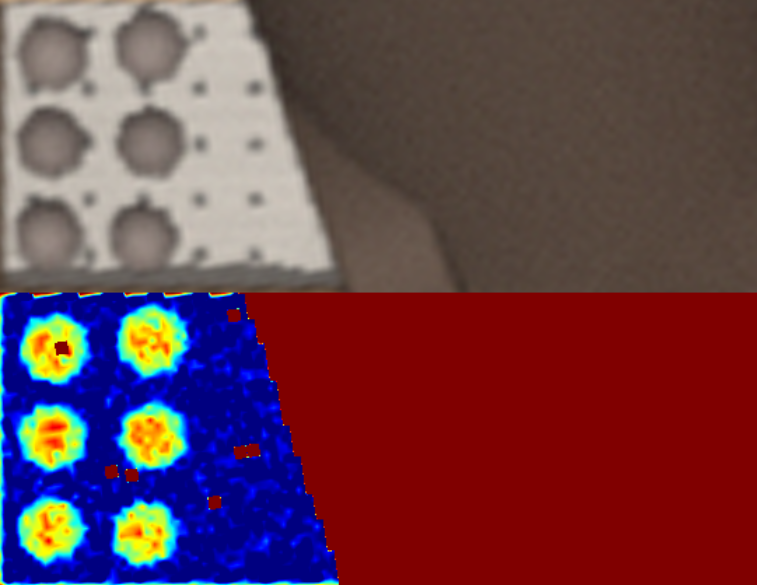

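```bash
python3 -m pendant '-0.16 -1 0 0 0 0 0;-0.16 -1 0 0 0 0 0;-0.16 -1 0 0 0 0 0;-0.16 -1 0 0 0 -0.2 0;-0.16 -1 0 0 0 -0.2 0;-0.16 -1 0 0 0 0 0;-0.14 -0.66 -0.2 0 0 0 0;0 0 0 0 0 0 0'; python3 -m pendant '0 0 -0.4 0 0 0 0;0 0 -0.4 0 0 0 0;0 0 -0.2 0 0 0 0;0 0 0 0 0 0 0;0 0 0 0 0 0 0'
```

```text
time: 17.3
tool_pos: [500.4, -131.5, 152.6]
ee_rot: [0.0, 0.997, -0.078, -0.001]
contact_force: [-0.1, 0.7, -0.7]
gripper_width: 20.8
finger_force: 59.0
time: 17.92
tool_pos: [501.5, -130.4, 128.7]
ee_rot: [0.0, 0.997, -0.077, 0.0]
contact_force: [-1.0, -0.9, -1.7]
gripper_width: 20.7
finger_force: 59.0
```

```bash
python3 -m pendant '0 0 -0.1 0 0 0 0;0 0 -0.1 0 0 0 0;0 0 0 0 0 0 0;0 0 0 0 0 0 0'; python3 -m pendant '0 0 -0.08 0 0 0 0;0 0 -0.08 0 0 0 0;0 0 0 0 0 0 0;0 0 0 0 0 0 0';  python3 -m pendant '0 0 -0.08 0 0 0 0;0 0 -0.08 0 0 0 0;0 0 0 0 0 0 0;0 0 0 0 0 0 0'
```

```text
time: 18.42
tool_pos: [501.3, -130.5, 123.5]
ee_rot: [-0.0, 0.997, -0.077, -0.0]
contact_force: [-1.3, -0.0, -1.4]
gripper_width: 20.6
finger_force: 59.0
time: 18.92
tool_pos: [501.3, -130.5, 119.5]
ee_rot: [0.0, 0.997, -0.077, -0.0]
contact_force: [1.0, -0.1, -1.0]
gripper_width: 20.9
finger_force: 59.0
time: 19.42
tool_pos: [501.3, -130.5, 115.5]
ee_rot: [0.0, 0.997, -0.077, -0.0]
contact_force: [-0.2, -0.7, -1.9]
gripper_width: 20.8
finger_force: 59.0
```

```bash
python3 -m pendant '0 0 -0.06 0 0 0 0;0 0 0 0 0 0 0;0 0 0 0 0 0 0'; python3 -m pendant '0 0 -0.02 0 0 0 0;0 0 0 0 0 0 0;0 0 0 0 0 0 0'
```

```text
time: 19.8
tool_pos: [501.3, -130.5, 114.1]
ee_rot: [0.0, 0.997, -0.077, 0.0]
contact_force: [-0.3, -1.1, -1.8]
gripper_width: 20.9
finger_force: 59.0
time: 20.18
tool_pos: [501.4, -130.5, 113.6]
ee_rot: [0.0, 0.997, -0.077, 0.0]
contact_force: [0.1, 0.5, 0.1]
gripper_width: 20.6
finger_force: 59.2
```

```bash
python3 -m pendant '0.025 0.2 0 0 0 0 0;0.025 0.2 0 0 0 0 0;0.025 0.2 0 0 0 0.1 0;0.025 0.2 0 0 0 0.1 0;0.025 0.2 0 0 0 0.1 0;0.025 0.2 0 0 0 0.1 0;0.025 0.2 0 0 0 0 0'; python3 -m pendant '0.025 0.2 0 0 0 0 0;0.025 0.2 0 0 0 0 0;0.025 0.2 0 0 0 0 0;0.025 0.2 0 0 0 0 0;0.025 0.2 0 0 0 0 0'; python3 -m pendant '0.025 0.2 0 0 0 0 0;0.025 0.2 0 0 0 0 0;0.025 0.2 0 0 0 0 0;0.025 0.2 0.004 0 0 0 0;0 0 0 0 0 0 0'
```

```text
time: 21.05
tool_pos: [505.7, -95.2, 113.5]
ee_rot: [0.0, 0.998, -0.063, -0.0]
contact_force: [0.9, -1.7, -0.4]
gripper_width: 20.7
finger_force: 59.3
time: 21.68
tool_pos: [508.8, -70.1, 113.5]
ee_rot: [0.0, 0.998, -0.063, 0.0]
contact_force: [-0.4, -1.7, 0.1]
gripper_width: 20.9
finger_force: 59.3
time: 22.3
tool_pos: [511.4, -49.7, 113.7]
ee_rot: [-0.0, 0.998, -0.063, 0.0]
contact_force: [-0.2, -0.3, 0.5]
gripper_width: 20.6
finger_force: 59.3
```

```bash
python3 -m pendant '-0.01 -0.12 0 0 0 0 0;0 0 0.5 0 0 0 0;0 0 1 0 0 0 0;0 0 1 0 0 0 0;0 -0.5 0.8 0 0 0 0;-0.05 -1 0 0 0 0 0;-0.05 -1 0 0 0 0 0;-0.05 -1 0 0 0 0 0'; python3 -m pendant '-0.05 -1 0 0 0 0 0;-0.05 -1 0 0 0 0 0;-0.05 -1 0 0 0 0 0;-0.05 -1 0 0 0 0.74 0;-0.05 -1 0 0 0 0 0;-0.05 -1 0 0 0 0 0;-0.05 -1 0 0 0 0 0;0 0 0 0 0 0 0'; python3 - <<'E'
from h import *
o=ctrl.get_obs();print(o["tool_pos"],o["ee_rot"])
im,d=snap("top","aft");print(stones(im,d,.027,"pics/st2.png"))
E
```

```text
time: 23.3
tool_pos: [507.1, -141.9, 196.9]
ee_rot: [0.0, 0.998, -0.063, 0.0]
contact_force: [0.4, -0.1, -2.0]
gripper_width: 20.8
finger_force: 59.1
time: 24.3
tool_pos: [497.5, -318.6, 196.6]
ee_rot: [0.001, 0.999, -0.039, -0.0]
contact_force: [0.0, 1.1, -1.2]
gripper_width: 20.8
finger_force: 59.1
[ 497.53646066 -318.55031778  196.59042766] [ 5.48936157e-04  9.99235221e-01 -3.90980734e-02 -1.12344110e-04]
[([2.0, -134.6], 118, 12.1), ([-32.1, -116.0], 522, 897.8), ([-29.4, -1.8], 520, 16.5), ([-23.0, 89.0], 508, 990.5), ([-1.0, -116.3], 500, 18.6), ([0.5, -2.4], 475, 17.6), ([22.3, 88.6], 482, 20.1), ([32.8, -116.5], 487, 1058.8), ([30.6, -3.2], 460, 18.8)]
```

View pics/st2.png

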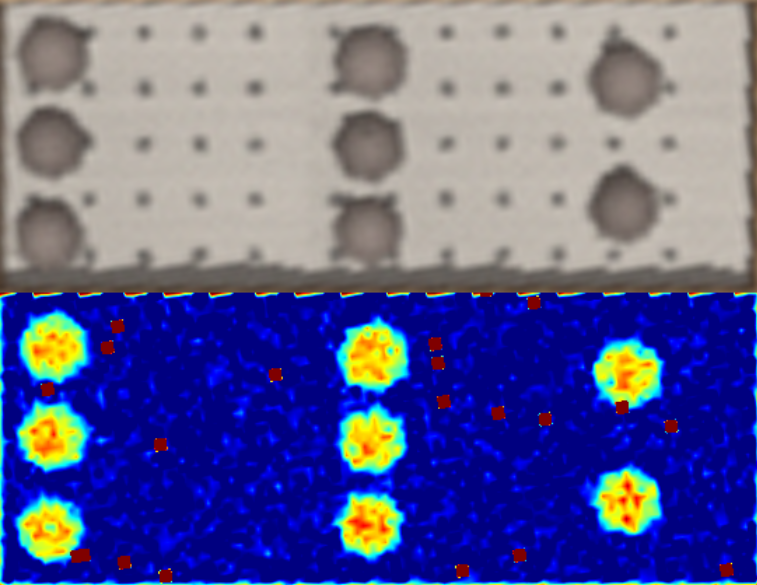

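The stones lie flat in a 3/3/2 spread. Next I'll hang the rake back up.

```bash
python3 -m pendant '-0.05 -0.9 0 0 0 0 0;0 -0.9 -0.5 0 0 0 0;0 -0.53 -0.8 0 0 0 0;0 0 -0.8 0 0 0 0;0 0 -0.5 0 0 0 0;0 0 0 0 0 0 0;0 0 0 0 0 0 0;0 0 0 0 0 0 0'; python3 - <<'E'
from h import *
o=ctrl.get_obs();print(o["tool_pos"],o["ee_rot"])
E
```

```text
time: 25.35
tool_pos: [497.8, -374.4, 131.9]
ee_rot: [0.0, 0.999, -0.037, 0.001]
contact_force: [0.1, 0.3, -1.2]
gripper_width: 20.9
finger_force: 59.1
[ 497.79175048 -374.41332091  131.93877745] [ 3.59886797e-04  9.99312160e-01 -3.70770949e-02  6.05144331e-04]
```

```bash
python3 -m pendant '-0.05 -0.1 -0.5 0 0 0 0;0 0 -0.5 0 0 0 0;0 0 -0.2 0 0 0 0;0 0 0 0 0 0 0;0 0 0 0 0 0 0;0 0 0 0 0 0 0'; python3 -m pendant '0 0 -0.2 0 0 0 0;0 0 -0.15 0 0 0 0;0 0 -0.08 0 0 0 0;0 0 0 0 0 0 0;0 0 0 0 0 0 0'
```

```text
time: 26.1
tool_pos: [496.3, -376.9, 101.5]
ee_rot: [0.0, 0.999, -0.037, 0.0]
contact_force: [0.1, 0.1, -1.3]
gripper_width: 20.5
finger_force: 59.1
time: 26.72
tool_pos: [496.1, -376.8, 90.4]
ee_rot: [0.0, 0.999, -0.037, 0.0]
contact_force: [-0.3, -0.0, -1.4]
gripper_width: 20.6
finger_force: 59.1
```

```bash
python3 -m pendant '0 0 -0.06 0 0 0 0;0 0 0 0 0 0 0;0 0 0 0 0 0 0'; python3 -m pendant '0 0 -0.03 0 0 0 0;0 0 0 0 0 0 0;0 0 0 0 0 0 0'
```

```text
time: 27.1
tool_pos: [496.0, -376.7, 88.9]
ee_rot: [0.0, 0.999, -0.037, -0.0]
contact_force: [-1.0, 0.5, -1.5]
gripper_width: 21.0
finger_force: 59.1
time: 27.48
tool_pos: [496.1, -376.8, 88.3]
ee_rot: [0.0, 0.999, -0.037, 0.0]
contact_force: [-1.0, 1.2, 2.1]
gripper_width: 20.7
finger_force: 59.3
```

Seated. Releasing and retreating.

```bash
python3 -m pendant '0 0 0 0 0 0 0.4;0 0 0 0 0 0 0.7;0 0 0 0 0 0 1;0 0 0 0 0 0 1;0 0 0 0 0 0 1;0 0 0 0 0 0 1;0 0 0 0 0 0 1;0 0 0.2 0 0 0 1'; python3 -m pendant '0 0 0.5 0 0 0 1;0 0 1 0 0 0 1;0 0 1 0 0 0 1;0 0 1 0 0 0 1;0 0 1 0 0 0 1;-1 -1 0 0 0 0 1;-1 -1 0 0 0 0 1;-1 -1 0 0 0 0 1';python3 -m pendant '-1 -1 0 0 0 0 1;-1 -1 0 0 0 0 1;-1 -1 0 0 0 0 1;0 0 0 0 0 0 1;0 0 0 0 0 0 1'; python3 - <<'E'
from h import *
im,d=snap("side","end");a=im[100:290,280:480,::-1]
it,dt=snap("top","endt");print(stones(it,dt,.027))
P=cloud("top",dt);k=(abs(P[...,0]-496)<75)&(abs(P[...,1]+377)<45)&(P[...,2]>120)&(P[...,2]<150)
q=P[k];print(len(q),cv2.minAreaRect(q[:,:2].astype(np.float32)),np.median(q[:,2]))
cv2.imwrite("pics/endc.png",cv2.resize(a,None,fx=3,fy=3))
E
```

```text
time: 28.48
tool_pos: [495.8, -376.6, 93.0]
ee_rot: [-0.0, 0.999, -0.037, -0.0]
contact_force: [-0.2, -0.0, 0.1]
gripper_width: 85.0
finger_force: 0.0
time: 29.48
tool_pos: [420.4, -452.6, 206.9]
ee_rot: [0.0, 0.999, -0.037, 0.001]
contact_force: [-0.3, 0.2, -1.2]
gripper_width: 85.5
finger_force: 0.0
time: 30.1
tool_pos: [346.6, -526.4, 206.3]
ee_rot: [0.0, 0.999, -0.037, 0.0]
contact_force: [0.2, 0.4, -0.3]
gripper_width: 85.6
finger_force: 0.0
[([-1.3, -134.2], 145, 1058.7), ([-32.5, -116.2], 527, 960.1), ([-29.3, -2.2], 494, 20.8), ([-23.2, 89.2], 515, 17.8), ([-0.6, -116.4], 496, 993.9), ([0.2, -2.6], 491, 1025.5), ([22.0, 88.4], 489, 991.1), ([31.2, -3.0], 483, 1024.5), ([32.4, -117.2], 450, 17.9)]
223 ((496.8587951660156, -375.4564208984375), (23.354957580566406, 39.82121658325195), 85.71644592285156) 133.23233283114965
```

View pics/endc.png

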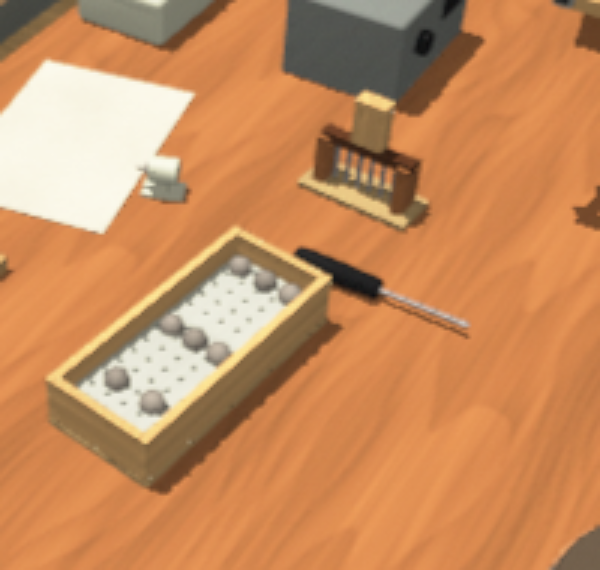

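The rake hangs upright in its stand and the stones lie 3/3/2 along the tray.

```bash
python3 -c "
from station import ctrl
print(ctrl.hand_in())"
```

```text
the job is handed in; nothing more can be done
None
```

Job handed in at about 30 s: the final pictures show the stones lying flat, 3/3/2 across the thirds, and the rake upright in its stand, with pressing readings of about 3 N or less and no bystander touched.

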